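Purge the curing box with the air gun and hold its lid half open

TASK

Purge the curing box before it is aired: with its lid still shut, squeeze the trigger of the air gun beside it fully home against the grip for about half a second, then let it spring right back. Then lift the box's lid by its bar handle to 45 degrees and finish holding it still there, because it would fall shut: do not let go at the end. Leave the castings in the box and the other things on the bench where they are.

Things in the scene. Friction and masses are not known exactly. Their poses are not given: they have to be found in the camera images.
- air_gun: air gun fixed on a small steel stand left of the box (seen from the robot); origin on the bench under its grip. Mounted upside down: body level at 64 mm height, nozzle pointing along its -y at the box's side, a grey grip 24 x 24 mm standing up to 165 mm height, hinged steel trigger on the nozzle side (-y) of the grip. Axes: y from nozzle to rear, z up
- squeeze_point (a point): fixed point to squeeze at, 142 mm above the bench, axes as the gun's: midway between the grip's rear face (17 mm on its +y side) and the outer face of the fully squeezed trigger (17 mm on its -y side); at rest the trigger's outer face is 30 mm out on the -y side. Squeeze from above with fingers closing along y, at least 65 mm apart on the way down
- gun_trigger (a joint): angle of the trigger: 0 sprung out at rest, 0.20 rad fully squeezed (stop). Flat dark steel lever 18 mm wide, 7 mm thick, 84 mm long, hinged at its lower end 80 mm above the bench, leaning out from the grip, free end up at 162 mm. At the squeeze point its return spring needs about 2 N to start and 8 N to be held home
- curing_box: the curing box: fixed white open box 110 (x) x 180 (y) x 100 (z) mm, its front (-x) facing the robot, origin on the bench under its centre. Its lid is hinged along the far (+x) top rim. At the lid's right-hand (-y) end a fixed thin steel strip, 86 mm long, slopes up towards the front at 45 degrees: a lid at 45 degrees lies level with that strip
- lid_hinge (a point): middle of the lid's hinge axis, which runs along y, 103 mm above the bench, 57 mm behind the box's centre; fixed; axes are the box's (x away from the front, z up). The middle of the lid's bar handle lies 168 mm from this axis
- box_lid (a joint): opening angle of the lid in rad: 0 shut, 0.785 is 45 degrees, 1.4 its stop. The lid is an aluminium frame 118 x 180 x 8 mm with a clear window, about 0.4 kg; it swings freely and falls shut when let go
- lid_bar (a point): middle of the lid's bar handle: round steel bar, diameter 12 mm, along y, 84 mm free between its two arms, 107 mm above the bench when shut. It moves and turns with the lid (axes: x to the hinge, z out of the lid's top). The gap between bar and lid edge is 44 mm, room for one finger; below the bar is free space. The bar may turn between the fingers
- casting: small round knob-shaped casting 55 x 55 x 44 mm lying in the box; leave it; origin at the centre of its underside
- mould: mould half, 60 x 85 x 24 mm block lying in the box; leave it; origin at the centre of its underside
- mix_cup: clear plastic cup 68 mm wide, 85 mm tall, standing on the bench in front of the gun, towards the robot; leave it; origin at the centre of its underside
- masking_tape: roll of tape 104 x 102 x 25 mm lying on the bench right of the box; leave it; origin at the centre of its underside
- cup_pink: clear cup 66 mm wide, 80 mm tall, at the back right of the box; leave it; origin at the centre of its underside
- funnel: white funnel 74 mm wide, 66 mm tall, standing mouth down right of the box; leave it; origin at the centre of its underside

How it is judged:
By the outcome, as a careful person would: the job done as asked, in the order asked, and still so for the second after the job is handed in, while the arm keeps its last pose, push and grip.
It also fails if it takes over 48 s, if anything falls off the work surface, if the arm or the gripper's body presses on something with over 40 N, if the wrist force passes 120 N, or if a joint passes its speed limit or range.

ROBOT

A 6-joint arm with a two-finger parallel gripper is mounted at the origin on a cart in front of the work surface, level with it; the furniture and walls round the work are solid. World frame = base frame: x ahead of the robot, y to its left, z up, the work surface at z = 0. Lengths are in m, angles in rad, forces in N, time in s.
With the tool pointing down it reaches from about 0.275 to 0.725 m from the base axis. Payload 5.6 kg.
Tool frame: the origin (TCP) lies at the very end of the fingers, on their centre line; the grasp point (between the pads) lies 19 mm behind it (arm.grasp_offset is the distance from the TCP to the grasp point, in m); z points along the fingers, y is the line along which they close (so a half turn about z gives the same grasp; the last joint's range is limited). The gripper opens to 85 mm and grips with 20 to 120 N. Pads are 22 mm wide; open, the fingers measure 114 mm over their backs; the gripper's body (76 mm by 85 mm) begins 54 mm behind the grasp point. The pads swing forward as they close: fully open they stand 13 mm farther back than shut.
Start: joints at [1.464, 0.255, 0.108, 0, -1.424, -0.285], TCP at [0.21, 0.508, 0.231] pointing down, gripper open.
Joint ranges: [-2.95, 2.95], [-1.21, 1.97], [-1.09, 1.5], [-2.87, 1.71], [-2.94, -0.07], [-3.05, 3.05]. Speed limits (rad/s): [2.57, 2.57, 3.14, 3.14, 3.14, 3.14].

INTERFACE

Orientations are given as a unit quaternion [w, x, y, z].
In Python, from station import telemetry, imaging, order, finder, arm gives the robot as it stands.
- The arm moves only by the tool carry_out, never from a script. Its argument "steps" is a list of rows, each a list of 2 entries, a list of its own where there are three numbers: the shift along the tool's x, y, z normalised to -1 to 1, where 1 is 200 mm, then the turn, a rotation vector about the tool's x, y, z normalised to -1 to 1, where 1 is 90 degrees. A call has exactly 8 rows; each row is the pose to reach, as a shift and turn from the pose commanded when the call began, along the tool's axes at that moment; what a row does not reach only later rows make up. A row lasts 1/8 s, in which the tool goes at most 62.5 mm and 10.7 degrees, less where a joint would pass 70% of its speed; a pose out of reach is approached as far as the arm can. A call with a number of a shift or a turn outside -1 to 1 is refused whole. A call with a gripper value outside its range is refused whole. "gripper" is the closure, from -1 (fully open) to 1 (shut), so that 0 is half open, set as the call begins (left out, the last holds). The fingers move at their own pace and stop on an object; "newtons" is the grip in N (left out, the last holds). Time passes only in rows, so rows that repeat a pose let the fingers close, or fill a call up. It gives the time, the measured TCP pose, the force, the opening and the grip force at its end, in the units of the state.
- telemetry.sense(): the state, without advancing time (a new reading comes with each control period).
- imaging.grab_frame(name): name is "scene" or "top" or "wrist"; returns (picture, depth): 400x640x3 uint8, red, green, blue; 400x640 float32, m along the optical axis (not along the pixel's ray), 0 where there is no reading.
- imaging.get_calibration(name): a dict with "camera_matrix" (3x3 intrinsics, pixels), "R" (3x3) and "t" (3): a world point X has camera coordinates R X + t; the wrist camera has in their place "mount" (4x4, takes a point from camera to tool coordinates, whose origin is the TCP and whose axes are the flange's). Camera axes: x right, y down, z forward; pixel columns grow to the right and rows downward; lengths in m; the calibration is good to about 2 mm. A picture is of the moment at which its call begins: read the wrist's pose just before it. get_calibration takes no time and is no camera call.
- order.job_done(): hands the job in; it is judged then, once.
Trained networks look in the newest picture that a camera, given by its name, has taken for a name from the list of things; names that differ only in an ending like _2 or _b are one class to them, and where a whole thing is asked for, a point or a joint stands for the part that bears it (a point fixed in the world has none). Each returns a list of dicts, best first, with "conf" (0 to 1); they miss things now and then, are a little off and sometimes report something else, mostly with a low value. They report only what shows in the picture. A call takes as long as a camera call.
- finder.boxes_of(camera, thing): "rect" ([left, top, right, bottom] as shares, 0 to 1, of the picture: columns of its width, rows of its height, round what is visible of it).
The state is a dict: "time": time; "q": joint angles; "dq": joint speeds; "joint_efforts": joint torques, N m; "eef_pos": TCP position; "tool_rot": TCP orientation; "contact_force": force on the tool from outside, world axes, zero at the start; "ft_torque": the same for the moment, N m; "grip_width": finger opening in m; "finger_force": force on a finger pad.
Only numpy, scipy, OpenCV 4.12 (cv2) and the standard library are available. Lean on these libraries where they do the work, as an engineer would, in place of code of your own. Each camera call takes 0.05 s, during which the arm holds its last target. There are 200 camera calls.

## Working session

There is one attempt and no reset: what is moved stays moved. The work goes in short steps, Python scripts to look and compute and a tool call to move; the robot and the scene stay as the last step left them, time stands still between calls to the robot, and variables do not carry over. Pictures are saved under pics/ and viewed, at most 10 in all, crops included, and the job is handed in when it is done.

Besides the shell and the picture viewer there is one more tool, called after "Request:" by a JSON object that holds its "fn" and its "kwargs". carry_out: Moves the arm, as the interface text tells. Scaled input: -1 to 1 covers 200 mm each way for a shift and 90 degrees each way for a turn. Its arguments: {"type":"object","properties":{"steps":{"type":"array","items":{"type":"array"}},"gripper":{"type":"number"},"newtons":{"type":"number"}},"required":["steps"]}

```bash
ls; mkdir -p pics; cat > h.py <<'E'
import numpy as np, cv2
from station import telemetry, imaging, order, finder, arm
from scipy.spatial.transform import Rotation as Ro
def world(name, depth, s=None):
    c=imaging.get_calibration(name); K=np.array(c["camera_matrix"])
    v,u=np.mgrid[0:400,0:640]
    P=np.stack([(u-K[0,2])/K[0,0]*depth,(v-K[1,2])/K[1,1]*depth,depth],-1)
    if "R" in c: return (P-np.array(c["t"]))@np.array(c["R"])
    M=np.array(c["mount"]); P=P@M[:3,:3].T+M[:3,3]
    w,x,y,z=s["tool_rot"]
    return P@Ro.from_quat([x,y,z,w]).as_matrix().T+np.array(s["eef_pos"])
E
python3 - <<'E'
from h import *
s=telemetry.sense(); print(s)
for n in ["top","scene"]:
    p,d=imaging.grab_frame(n); cv2.imwrite(f"pics/{n}0.png",p[...,::-1]); np.save(f"{n}0.npy",d)
    W=world(n,d)
    for t in ["air_gun","gun_trigger","curing_box","lid_bar","mix_cup"]:
        for b in finder.boxes_of(n,t)[:2]:
            l,tp,r,bt=np.array(b["rect"])*[640,400,640,400]
            u,v=int((l+r)/2),int((tp+bt)/2)
            print(n,t,round(b["conf"],2),[round(x) for x in (l,tp,r,bt)],W[v,u].round(3))
E
```

```text
pics
{'time': 0.0, 'q': array([ 1.46358657e+00,  2.55728475e-01,  1.07002384e-01, -4.89388770e-04,
       -1.42390267e+00, -2.84548445e-01]), 'dq': array([-8.62958251e-05, -7.39237002e-04, -1.81669854e-03,  7.18294925e-04,
        6.34324852e-04, -2.40921029e-03]), 'joint_efforts': array([-4.88068890e-04, -3.86636817e+01,  2.37939030e+01,  5.36516592e+00,
       -6.13422162e-03, -1.30078834e-05]), 'eef_pos': array([0.20977465, 0.50788106, 0.23040248]), 'tool_rot': array([ 9.34047488e-04,  9.80869496e-01, -1.94664158e-01, -1.59941677e-04]), 'contact_force': array([ 0.71041167, -0.64226492, -0.22859846]), 'ft_torque': array([ 0.0217402 , -0.01401009, -0.02170435]), 'finger_force': 0.0, 'grip_width': 0.0850583716015075}
top air_gun 0.97 [261, 204, 310, 227] [ 0.445 -0.162  0.115]
top gun_trigger 0.5 [286, 210, 294, 218] [ 0.448 -0.174  0.118]
top curing_box 0.78 [306, 188, 376, 248] [ 0.454 -0.32   0.108]
top curing_box 0.57 [261, 203, 310, 230] [ 0.443 -0.162  0.105]
top lid_bar 0.72 [309, 188, 373, 251] [ 0.448 -0.321  0.11 ]
top lid_bar 0.61 [305, 187, 376, 250] [ 0.451 -0.32   0.109]
top mix_cup 0.97 [197, 223, 225, 248] [0.376 0.069 0.014]
scene air_gun 0.83 [260, 194, 300, 250] [ 0.44  -0.153  0.074]
scene gun_trigger 0.44 [283, 196, 292, 217] [ 0.442 -0.177  0.129]
scene curing_box 0.56 [302, 199, 374, 262] [ 0.42  -0.333  0.093]
scene curing_box 0.16 [303, 201, 370, 244] [ 0.432 -0.324  0.11 ]
scene lid_bar 0.91 [304, 204, 370, 240] [ 0.432 -0.326  0.11 ]
scene mix_cup 0.87 [193, 212, 215, 250] [0.348 0.047 0.065]
```

```bash
python3 - <<'E'
import cv2
a=cv2.imread("pics/top0.png")[150:290,180:400]; b=cv2.imread("pics/scene0.png")[160:290,180:400]
cv2.imwrite("pics/c0.png",cv2.resize(a,None,fx=3.6,fy=3.6,interpolation=2)); cv2.imwrite("pics/c1.png",cv2.resize(b,None,fx=3.6,fy=3.6,interpolation=2))
E
```

```text
(no output)
```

View pics/c0.png

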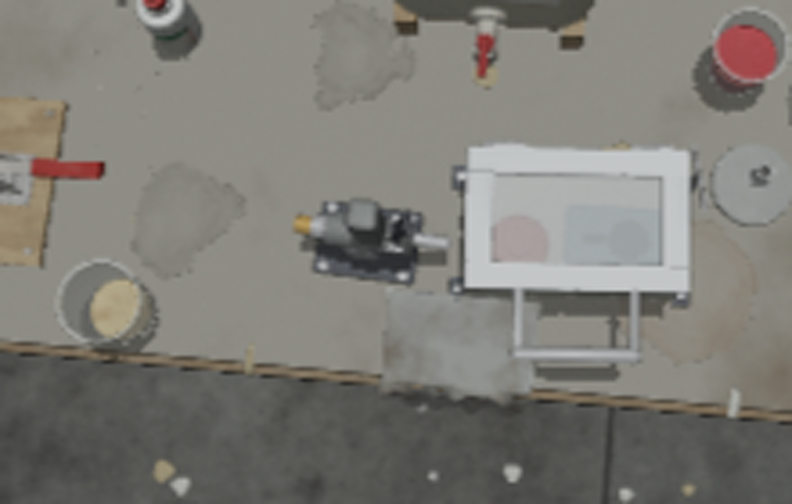

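View pics/c1.png

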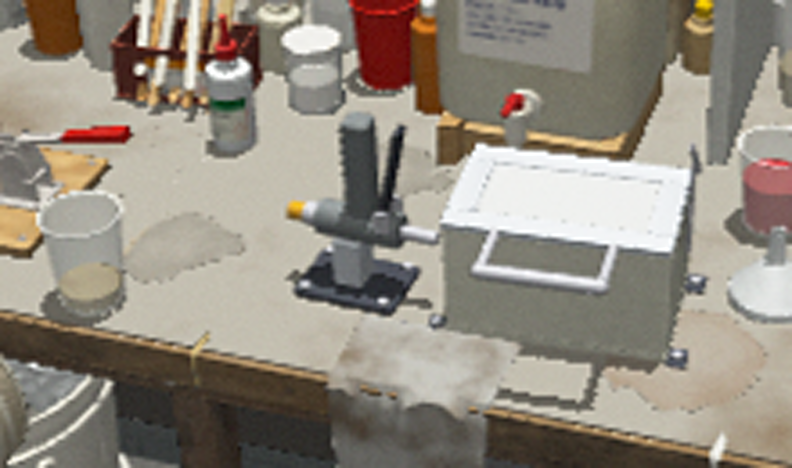

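The top crop shows the gun (grip top near pixel (281,210), nozzle pointing right with a slight tilt) and the box (lid around (306–376,188–231), bar near row 248). The scene crop shows the grip and the dark trigger at right. Next I fit the point clouds.

```bash
python3 - <<'E'
from h import *
T={n:(world(n,np.load(f"{n}0.npy")),cv2.imread(f"pics/{n}0.png")) for n in ["top","scene"]}
for n,(W,I) in T.items():
    X,Y,Z=W[...,0],W[...,1],W[...,2]
    reg=(X>.35)&(X<.6)
    g=reg&(Y>-.22)&(Y<-.05)
    for lo,hi in [(.155,.175),(.14,.155),(.12,.14),(.09,.12),(.05,.09)]:
        m=g&(Z>lo)&(Z<hi)
        if m.sum(): 
            q=W[m]; print(n,"gun",lo,m.sum(),q.mean(0).round(4),q.min(0).round(3),q.max(0).round(3))
    m=g&(Z>.05)&(Z<.08)
    if m.sum()>8:
        q=W[m][:,:2]; c=q.mean(0); print("body axis",np.linalg.svd(q-c)[2][0], c)
    m=(Y<-.2)&(Y>-.45)&(X>.25)&(X<.6)&(Z>.09)&(Z<.125)
    k=cv2.minAreaRect(W[m&(X>.395)][:,:2].astype(np.float32)*1000); print(n,"lid",m.sum(),k)
    b=m&(X<.375); q=W[b]
    print("bar-ish",b.sum(),q.mean(0).round(4),q.min(0).round(3),q.max(0).round(3))
    hist=np.histogram(X[m],bins=np.arange(.28,.56,.01)); print(hist[0])
    # front/back edges by y bins
    for y0 in np.arange(-.42,-.22,.02):
        c=m&(Y>y0)&(Y<y0+.02)
        if c.sum(): print(round(y0,2),X[c].min().round(4),X[c].max().round(4),Z[c].mean().round(4))
# grip top colors in the top picture
W,I=T["top"]
for v in range(204,222):
    print(v,' '.join(f"{int(1000*W[v,u,2]):4d}" for u in range(270,306)))
print(W[210,275:292].round(3).tolist())
E
```

```text
top gun 0.155 94 [ 0.4514 -0.1579  0.1625] [ 0.441 -0.188  0.155] [ 0.464 -0.138  0.169]
top gun 0.14 12 [ 0.4477 -0.1634  0.1483] [ 0.441 -0.182  0.142] [ 0.462 -0.139  0.154]
top gun 0.12 20 [ 0.4465 -0.1622  0.1304] [ 0.44  -0.178  0.12 ] [ 0.462 -0.144  0.137]
top gun 0.09 31 [ 0.4469 -0.1625  0.1029] [ 0.438 -0.179  0.091] [ 0.464 -0.141  0.119]
top gun 0.05 225 [ 0.4495 -0.1452  0.0727] [ 0.437 -0.215  0.052] [ 0.466 -0.085  0.089]
body axis [-0.04728901 -0.99888125] [ 0.44968758 -0.14416523]
top lid 2785 ((497.52191162109375, -316.59149169921875), (185.2814483642578, 204.57386779785156), 89.91090393066406)
bar-ish 162 [ 0.3652 -0.3221  0.1112] [ 0.357 -0.375  0.105] [ 0.375 -0.273  0.118]
[  0   0   0   0   0   0   0  17 124  31  24  18  26 129 219 210 214 214
 212 214 207 206 222 214 191  71   5   0]
-0.42 0.4209 0.5406 0.111
-0.4 0.4193 0.5409 0.1099
-0.38 0.3633 0.5401 0.1092
-0.36 0.3614 0.5384 0.1094
-0.34 0.3596 0.5328 0.1095
-0.32 0.358 0.5307 0.1093
-0.3 0.3571 0.5292 0.1094
-0.28 0.3582 0.5335 0.1092
-0.26 0.4098 0.5322 0.1095
-0.24 0.4112 0.5999 0.1099
scene gun 0.15
[... 4093 characters left out ...]
 39   17    4   59   63   65   71   76   74   71   70    6    4    1    0   -1   -3   -3   -1    1   -3    4    0
221    6    5    5    5    0    7    7    9   13   14   19   20   28   21   10    7   10   11    7    9    6   12    3    5    3    3    1    0    0    4    1    1    0   -5   -1   -2
[[0.463, -0.127, 0.074], [0.45, -0.141, 0.163], [0.449, -0.144, 0.166], [0.45, -0.147, 0.165], [0.45, -0.15, 0.167], [0.45, -0.153, 0.169], [0.451, -0.155, 0.164], [0.451, -0.158, 0.163], [0.451, -0.161, 0.165], [0.452, -0.163, 0.162], [0.456, -0.163, 0.136], [0.462, -0.162, 0.101], [0.477, -0.156, 0.005], [0.464, -0.167, 0.091], [0.465, -0.17, 0.088], [0.459, -0.176, 0.128], [0.454, -0.182, 0.156]]
```

Request:
{"fn": "carry_out", "kwargs": {"steps": [[[0.1,0.11,-0.01],[0,0,0]],[[0.22,0.24,-0.02],[0,0,0]],[[0.36,0.39,-0.03],[0,0,0]],[[0.5,0.54,-0.04],[0,0,0]],[[0.62,0.68,-0.05],[0,0,0]],[[0.74,0.8,-0.06],[0,0,0]],[[0.82,0.9,-0.07],[0,0,0]],[[0.89,0.98,-0.08],[0,0,0]]], "gripper": -1, "newtons": 20}}

```text
time: 1.6
eef_pos: [0.2999, 0.2582, 0.2476]
tool_rot: [-0.0, 0.981, -0.195, 0.0]
contact_force: [0.4, -0.0, -0.8]
grip_width: 0.0855
finger_force: 0.0
```

Request:
{"fn": "carry_out", "kwargs": {"steps": [[[0.1,0.11,-0.01],[0,0,0]],[[0.22,0.24,-0.02],[0,0,0]],[[0.36,0.39,-0.03],[0,0,0]],[[0.5,0.54,-0.04],[0,0,0]],[[0.62,0.68,-0.05],[0,0,0]],[[0.74,0.8,-0.06],[0,0,0]],[[0.82,0.9,-0.07],[0,0,0]],[[0.89,0.98,-0.08],[0,0,0]]]}}

```text
time: 2.6
eef_pos: [0.3895, 0.0091, 0.2635]
tool_rot: [-0.0, 0.981, -0.195, 0.0]
contact_force: [0.2, 0.1, 0.0]
grip_width: 0.0851
finger_force: 0.0
```

Request:
{"fn": "carry_out", "kwargs": {"steps": [[[0.1,0.11,0],[0,0,-0.03]],[[0.2,0.22,0],[0,0,-0.06]],[[0.3,0.33,0],[0,0,-0.1]],[[0.4,0.44,0],[0,0,-0.14]],[[0.5,0.55,0],[0,0,-0.18]],[[0.56,0.62,0],[0,0,-0.21]],[[0.58,0.64,0],[0,0,-0.22]],[[0.58,0.64,0],[0,0,-0.22]]]}}

```text
time: 3.6
eef_pos: [0.4476, -0.1524, 0.2632]
tool_rot: [-0.0, 1.0, -0.024, -0.0]
contact_force: [-0.2, 0.8, -0.2]
grip_width: 0.0852
finger_force: 0.0
```

```bash
python3 - <<'E'
from h import *
s=telemetry.sense()
p,d=imaging.grab_frame("wrist"); W=world("wrist",d,s); cv2.imwrite("pics/w1.png",p[...,::-1]); np.save("w1.npy",W)
print(imaging.get_calibration("wrist"))
X,Y,Z=W[...,0],W[...,1],W[...,2]
ok=d>0
m=ok&(Z>.158)&(Z<.172)&(X<.5)&(Y<-.1)&(Y>-.22)
q=W[m]; print(m.sum(), q.min(0),q.max(0),q.mean(0))
for nm,mm in [("grip",m&(Y>-.168)),("trig",m&(Y<-.172))]:
    if mm.sum()>5:
        r=cv2.minAreaRect(W[mm][:,:2].astype(np.float32)*1000); print(nm,mm.sum(),r,np.median(Z[mm]))
m=ok&(Z>.05)&(Z<.085)&(X>.4)&(X<.5)&(Y<-.05)&(Y>-.225)
q=W[m]; print("body",m.sum(),np.linalg.svd(q[:,:2]-q[:,:2].mean(0),full_matrices=False)[2][0],q.mean(0))
E
```

```text
{'camera_matrix': array([[350.45392937,   0.        , 320.73614533],
       [  0.        , 350.45392937, 196.91157418],
       [  0.        ,   0.        ,   1.        ]]), 'mount': array([[ 1.12129792e-03, -9.64896857e-01, -2.62626727e-01,
         6.73042824e-02],
       [ 9.99999349e-01,  1.13786946e-03,  8.89875856e-05,
         3.35206877e-04],
       [ 2.12971091e-04, -2.62626656e-01,  9.64897505e-01,
        -1.43477843e-01],
       [ 0.00000000e+00,  0.00000000e+00,  0.00000000e+00,
         1.00000000e+00]])}
1279 [ 0.44173564 -0.18944678  0.15801006] [ 0.46608107 -0.1386582   0.16755048] [ 0.45459035 -0.15803328  0.16419604]
grip 1040 ((454.0147705078125, -151.0116424560547), (24.736326217651367, 24.079675674438477), 87.8184814453125) 0.16513085332069022
trig 239 ((452.80419921875, -185.65904235839844), (7.807115077972412, 16.92281723022461), 87.81813049316406) 0.16228241978015057
body 2090 [-0.00946254  0.99995523] [ 0.45875198 -0.14190859  0.07326727]
```

View pics/w1.png

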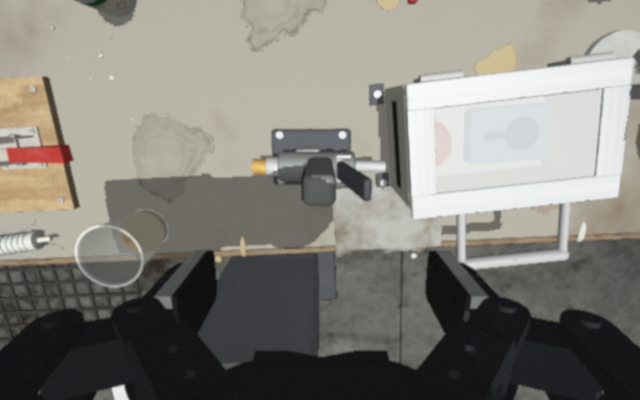

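The wrist view shows the grip at about pixel (320,183), the trigger at (354,178), and the gripper centred around the column. The fit puts the squeeze point at about (0.454, -0.156), so I descend there.

Request:
{"fn": "carry_out", "kwargs": {"steps": [[[0.031,0.017,0.05],[0,0,0.0]],[[0.031,0.017,0.15],[0,0,0]],[[0.031,0.017,0.27],[0,0,0]],[[0.031,0.017,0.4],[0,0,0]],[[0.031,0.017,0.53],[0,0,0]],[[0.031,0.017,0.64],[0,0,0]],[[0.031,0.017,0.71],[0,0,0]],[[0.031,0.017,0.71],[0,0,0]]]}}

```text
time: 4.65
eef_pos: [0.4531, -0.156, 0.1204]
tool_rot: [-0.0, 1.0, -0.023, -0.001]
contact_force: [0.9, 0.1, 1.0]
grip_width: 0.0853
finger_force: 0.0
```

Request:
{"fn": "carry_out", "kwargs": {"steps": [[[0,0,0],[0,0,0]],[[0,0,0],[0,0,0]],[[0,0,0],[0,0,0]],[[0,0,0],[0,0,0]],[[0,0,0],[0,0,0]],[[0,0,0],[0,0,0]],[[0,0,0],[0,0,0]],[[0,0,0],[0,0,0]]], "gripper": 1, "newtons": 30}}

```text
time: 5.65
eef_pos: [0.4547, -0.1561, 0.1229]
tool_rot: [0.0, 1.0, -0.023, 0.001]
contact_force: [-2.0, 2.1, 8.4]
grip_width: 0.033
finger_force: 31.7
```

Request:
{"fn": "carry_out", "kwargs": {"steps": [[[0,0,0],[0,0,0]],[[0,0,0],[0,0,0]],[[0,0,0],[0,0,0]],[[0,0,0],[0,0,0]],[[0,0,0],[0,0,0]],[[0,0,0],[0,0,0]],[[0,0,0],[0,0,0]],[[0,0,0],[0,0,0]]], "gripper": -1}}

```text
time: 6.65
eef_pos: [0.4537, -0.1562, 0.1213]
tool_rot: [-0.0, 1.0, -0.023, -0.0]
contact_force: [0.7, -0.2, 0.4]
grip_width: 0.0852
finger_force: 0.0
```

Request:
{"fn": "carry_out", "kwargs": {"steps": [[[0,0,-0.05],[0,0,0]],[[0,0,-0.15],[0,0,0]],[[0,0,-0.27],[0,0,0]],[[0,0,-0.39],[0,0,0]],[[0,0,-0.51],[0,0,0]],[[0,0,-0.62],[0,0,0]],[[0,0,-0.7],[0,0,0]],[[0,0,-0.7],[0,0,0]]]}}

```text
time: 7.65
eef_pos: [0.4544, -0.1564, 0.263]
tool_rot: [0.0, 1.0, -0.023, 0.002]
contact_force: [-0.5, 0.1, -0.2]
grip_width: 0.0853
finger_force: 0.0
```

```bash
python3 - <<'E'
from h import *
s=telemetry.sense(); print(s["time"],s["eef_pos"],s["grip_width"])
p,d=imaging.grab_frame("wrist"); W=world("wrist",d,s); cv2.imwrite("pics/w2.png",p[...,::-1])
X,Y,Z=W[...,0],W[...,1],W[...,2]; ok=d>0
m=ok&(Z>.158)&(Z<.172)&(X<.5)&(X>.42)&(Y<-.172)&(Y>-.22)
print("trig",m.sum(),W[m].mean(0))
Bx=ok&(Y<-.2)&(Y>-.46)&(X>.3)&(X<.62)&(Z>.095)&(Z<.125)
lid=Bx&(X>.405)
print("lid z",np.median(Z[lid]))
b=Bx&(X<.39)
q=W[b]; print("bar",len(q),q.min(0),q.max(0))
top=b&(X<.378); q=W[top]; print(np.median(q,0), np.polyfit(q[:,1],q[:,0],1), cv2.minAreaRect(q[:,:2].astype(np.float32)*1000))
for y0 in np.arange(-.42,-.22,.02):
    c=Bx&(Y>y0)&(Y<y0+.02)
    if c.sum(): print(round(y0,2),X[c].min().round(4),X[c].max().round(4))
E
```

```text
7.65 [ 0.45437641 -0.15635531  0.26296877] 0.08529607233701784
trig 227 [ 0.45301894 -0.18561598  0.16196904]
lid z 0.11072690147879055
bar 1410 [ 0.36023491 -0.37613866  0.10427692] [ 0.38992393 -0.27367845  0.11606351]
[ 0.3699158  -0.33415777  0.1124987 ] [-0.05607416  0.35080187] ((369.0944519042969, -327.0240173339844), (17.651046752929688, 98.2363510131836), 0.08471132814884186)
-0.42 0.422 0.5442
-0.4 0.4213 0.5428
-0.38 0.3643 0.5423
-0.36 0.3633 0.541
-0.34 0.3616 0.5333
-0.32 0.3602 0.5319
-0.3 0.3608 0.5305
-0.28 0.3756 0.535
-0.26 0.4114 0.534
-0.24 0.4107 0.5952
```

Request:
{"fn": "carry_out", "kwargs": {"steps": [[[-0.03,0.07,0],[0,0,0.08]],[[-0.08,0.18,0],[0,0,0.19]],[[-0.14,0.31,0],[0,0,0.3]],[[-0.2,0.44,0],[0,0,0.41]],[[-0.26,0.57,0.02],[0,0,0.52]],[[-0.32,0.7,0.06],[0,0,0.63]],[[-0.37,0.81,0.1],[0,0,0.73]],[[-0.39,0.86,0.13],[0,0,0.82]]], "gripper": 0.06}}

```text
time: 8.7
eef_pos: [0.3666, -0.325, 0.2339]
tool_rot: [0.0, 0.784, -0.621, -0.001]
contact_force: [0.8, -0.4, -0.2]
grip_width: 0.04
finger_force: 0.0
```

Request:
{"fn": "carry_out", "kwargs": {"steps": [[[0,0,0.02],[0,0,0.06]],[[0,0,0.05],[0,0,0.11]],[[0,0,0.07],[0,0,0.114]],[[0,0,0.07],[0,0,0.114]],[[0,0,0.07],[0,0,0.114]],[[0,0,0.07],[0,0,0.114]],[[0,0,0.07],[0,0,0.114]],[[0,0,0.07],[0,0,0.114]]]}}

```text
time: 9.7
eef_pos: [0.3679, -0.3244, 0.2214]
tool_rot: [-0.0, 0.727, -0.686, 0.0]
contact_force: [0.2, -0.4, 0.5]
grip_width: 0.0402
finger_force: 0.0
```

```bash
python3 - <<'E'
from h import *
s=telemetry.sense(); print(s["time"],s["eef_pos"],s["grip_width"],s["tool_rot"],s["q"].round(2))
w,x,y,z=s["tool_rot"]; R=Ro.from_quat([x,y,z,w]).as_matrix(); print(R.round(3))
p,d=imaging.grab_frame("wrist"); W=world("wrist",d,s); cv2.imwrite("pics/w3.png",p[...,::-1])
X,Y,Z=W[...,0],W[...,1],W[...,2]; ok=d>0
Bx=ok&(Y<-.2)&(Y>-.46)&(X>.3)&(X<.62)&(Z>.09)&(Z<.125)
for y0 in np.arange(-.44,-.22,.02):
    c=Bx&(Y>y0)&(Y<y0+.02)
    if c.sum():
        bb=c&(X<.40); print(round(y0,2),X[c].min().round(4),X[c].max().round(4),"bar",bb.sum(),X[bb].max().round(4) if bb.sum() else '',"Zmax",Z[bb].max().round(4) if bb.sum() else '',"lid edge",X[c&(X>.40)].min().round(4) if (c&(X>.4)).sum() else '')
E
```

```text
9.7 [ 0.36786841 -0.32442235  0.22135381] 0.040159741088282234 [-8.19081459e-06  7.27183097e-01 -6.86443544e-01  7.10361381e-05] [-0.4   0.14 -0.06  0.   -1.37  0.46]
[[ 0.058 -0.998  0.   ]
 [-0.998 -0.058 -0.   ]
 [ 0.    -0.    -1.   ]]
-0.42 0.4211 0.5434 bar 0  Zmax  lid edge 0.4211
-0.4 0.4196 0.5421 bar 0  Zmax  lid edge 0.4196
-0.38 0.3626 0.5414 bar 776 0.3998 Zmax 0.1164 lid edge 0.4
-0.36 0.3613 0.5391 bar 443 0.3742 Zmax 0.1155 lid edge 0.417
-0.34 0.3599 0.5328 bar 422 0.3724 Zmax 0.1155 lid edge 0.4157
-0.32 0.3586 0.5313 bar 402 0.3713 Zmax 0.1154 lid edge 0.4145
-0.3 0.3572 0.5298 bar 581 0.3998 Zmax 0.1152 lid edge 0.4001
-0.28 0.357 0.5341 bar 271 0.4 Zmax 0.115 lid edge 0.4001
-0.26 0.438 0.6185 bar 0  Zmax  lid edge 0.438
-0.24 0.4547 0.62 bar 0  Zmax  lid edge 0.4547
```

View pics/w3.png

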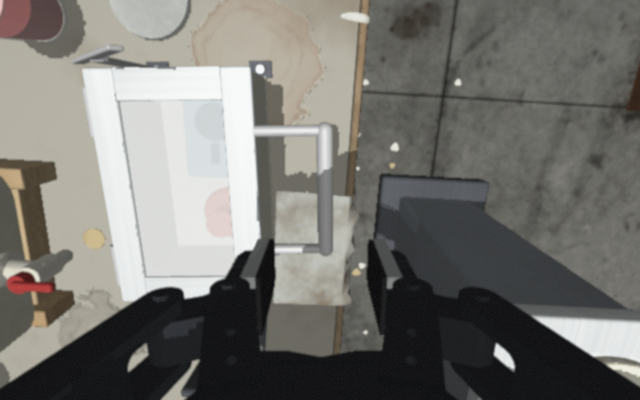

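The wrist view shows the bar vertical at column ~325 (rows 125–250), midway between the fingers, with the gap on the lid side clear. I descend and close.

Request:
{"fn": "carry_out", "kwargs": {"steps": [[[0,0.01,0.05],[0,0,0]],[[0,0.01,0.15],[0,0,0]],[[0,0.01,0.27],[0,0,0]],[[0,0.01,0.39],[0,0,0]],[[0,0.01,0.5],[0,0,0]],[[0,0.01,0.6],[0,0,0]],[[0,0.01,0.665],[0,0,0]],[[0,0.01,0.665],[0,0,0]]]}}

```text
time: 10.75
eef_pos: [0.3651, -0.3242, 0.0873]
tool_rot: [0.0, 0.727, -0.687, -0.001]
contact_force: [0.4, -0.6, -0.4]
grip_width: 0.04
finger_force: 0.0
```

Request:
{"fn": "carry_out", "kwargs": {"steps": [[[0,0,0],[0,0,0]],[[0,0,0],[0,0,0]],[[0,0,0],[0,0,0]],[[0,0,0],[0,0,0]],[[0,0,0],[0,0,0]],[[0,0,0],[0,0,0]],[[0,0,0],[0,0,0]],[[0,0,0],[0,0,0]]], "gripper": 1, "newtons": 40}}

```text
time: 11.75
eef_pos: [0.365, -0.3249, 0.0891]
tool_rot: [0.001, 0.727, -0.686, -0.0]
contact_force: [-5.7, -0.6, 5.3]
grip_width: 0.0106
finger_force: 39.3
```

Request:
{"fn": "carry_out", "kwargs": {"steps": [[[0,-0.002,-0.041],[0,0,0]],[[0,-0.006,-0.082],[0,0,0]],[[0,-0.012,-0.122],[0,0,0]],[[0,-0.02,-0.163],[0,0,0]],[[0,-0.03,-0.203],[0,0,0]],[[0,-0.042,-0.243],[0,0,0]],[[0,-0.056,-0.282],[0,0,0]],[[0,-0.072,-0.32],[0,0,0]]]}}

```text
time: 12.75
eef_pos: [0.3779, -0.324, 0.1521]
tool_rot: [0.002, 0.727, -0.687, -0.002]
contact_force: [-7.1, -3.7, -0.3]
grip_width: 0.0107
finger_force: 38.9
```

Request:
{"fn": "carry_out", "kwargs": {"steps": [[[0,-0.017,-0.037],[0,0,0]],[[0,-0.037,-0.073],[0,0,0]],[[0,-0.058,-0.109],[0,0,0]],[[0,-0.081,-0.143],[0,0,0]],[[0,-0.106,-0.177],[0,0,0]],[[0,-0.132,-0.208],[0,0,0]],[[0,-0.159,-0.239],[0,0,0]],[[0,-0.188,-0.268],[0,0,0]]]}}

```text
time: 13.75
eef_pos: [0.4131, -0.3217, 0.2069]
tool_rot: [0.003, 0.727, -0.687, -0.003]
contact_force: [-16.2, 1.8, 8.9]
grip_width: 0.0105
finger_force: 39.0
```

Request:
{"fn": "carry_out", "kwargs": {"steps": [[[0,0,0],[0,0,0]],[[0,0,0],[0,0,0]],[[0,0,0],[0,0,0]],[[0,0,0],[0,0,0]],[[0,0,0],[0,0,0]],[[0,0,0],[0,0,0]],[[0,0,0],[0,0,0]],[[0,0,0],[0,0,0]]]}}

```text
time: 14.75
eef_pos: [0.4134, -0.3217, 0.2073]
tool_rot: [0.003, 0.727, -0.687, -0.003]
contact_force: [-15.7, 2.0, 12.0]
grip_width: 0.0103
finger_force: 39.2
```

```bash
python3 - <<'E'
from h import *
s=telemetry.sense(); print(s["time"],s["eef_pos"],s["grip_width"],s["contact_force"])
p,d=imaging.grab_frame("wrist"); W=world("wrist",d,s); cv2.imwrite("pics/w4.png",p[...,::-1])
p2,d2=imaging.grab_frame("scene"); W2=world("scene",d2); cv2.imwrite("pics/s4.png",cv2.resize(p2[130:290,250:450],None,fx=3.8,fy=3.8,interpolation=2)[...,::-1])
p3,d3=imaging.grab_frame("top"); W3=world("top",d3)
e=np.array([.998,.056]); h=np.array([.530,-.318])
for n,V in [("wrist",W),("scene",W2),("top",W3)]:
    a=(V[...,:2]-h)@e; t=(V[...,:2]-h)@np.array([-.056,.998]); z=V[...,2]
    m=(abs(t)<.085)&(a<-.005)&(a>-.09)&(abs(z-.107+a*1.0)<.03)
    for _ in range(4):
        k=np.polyfit(a[m],z[m],1); m&=abs(np.polyval(k,a)-z)<.006
    print(n,m.sum(),"lid angle",np.degrees(np.arctan(-k[0])).round(2),k)
E
```

```text
14.75 [ 0.41336985 -0.32172773  0.20733982] 0.010295059115809302 [-15.69543824   2.00130622  11.99613662]
wrist 22096 lid angle 43.64 [-0.9536753   0.11637128]
scene 384 lid angle 47.85 [-1.10468797  0.09557795]
top 44 lid angle 29.33 [-0.56189577  0.14304413]
```

View pics/s4.png

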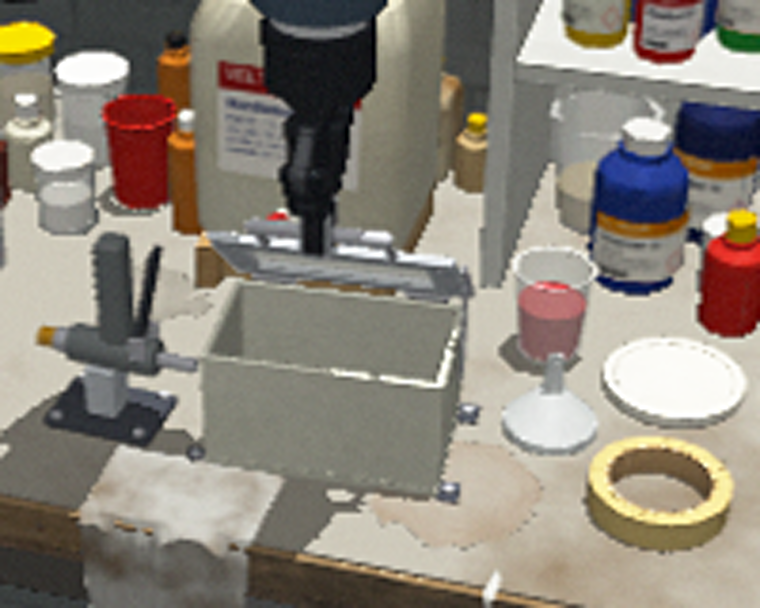

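View pics/w4.png

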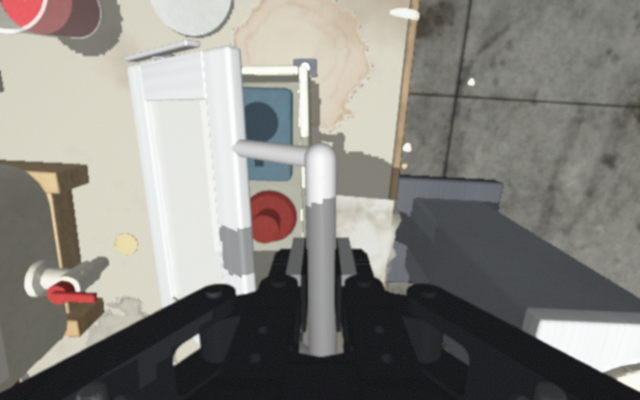

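The scene view shows the lid open with the gripper on the bar and everything else in place. In the wrist view the strip is at (130–200, 40–60), next to the lid's end. I compare the lid slope with the strip, and check camera tilt using the earlier shut-lid cloud.

```bash
python3 - <<'E'
from h import *
e=np.array([.998,.056]); f=np.array([-.056,.998]); h=np.array([.530,-.318])
W1=np.load("w1.npy"); a=(W1[...,:2]-h)@e; t=(W1[...,:2]-h)@f; z=W1[...,2]
m=(a<-.005)&(a>-.11)&(abs(t)<.088)&(abs(z-.111)<.006)
A=np.c_[a[m],t[m],np.ones(m.sum())]; print("shut plane",np.linalg.lstsq(A,z[m],rcond=None)[0],m.sum())
Ws=[]
for i in range(3):
    s=telemetry.sense(); p,d=imaging.grab_frame("wrist"); W=world("wrist",d,s); W[d==0]=9; Ws.append(W)
W=np.median(Ws,0); np.save("w5.npy",W)
a=(W[...,:2]-h)@e; t=(W[...,:2]-h)@f; z=W[...,2]
# lid frame strips along t
for t0 in np.arange(-.125,.09,.01):
    m=(t>t0)&(t<t0+.01)&(a<0)&(a>-.1)&(z>.09)&(abs(z-.112+a)<.03)
    if m.sum()<30: continue
    k=np.polyfit(a[m],z[m],1)
    for _ in range(5):
        mm=m&(abs(np.polyval(k,a)-z)<.004); k=np.polyfit(a[mm],z[mm],1)
    print(round(t0,3),m.sum(),mm.sum(),np.degrees(np.arctan(-k[0])).round(2),"z(-.05)",np.polyval(k,-.05).round(4),a[mm].min().round(3),a[mm].max().round(3))
# bar
m=(z>.2)&(z<.26)&(a<-.09)&(a>-.15)&(t>-.06)&(t<-.025)
if m.sum(): print("bar top z",np.percentile(z[m],98),"a range",np.percentile(a[m],[1,50,99]))
E
```

```text
shut plane [-0.00034046 -0.00100234  0.11064609] 26287
-0.095 1093 885 42.76 z(-.05) 0.1667 -0.078 -0.0
-0.085 2308 2130 42.97 z(-.05) 0.1662 -0.078 -0.0
-0.075 2218 2064 42.94 z(-.05) 0.166 -0.079 -0.0
-0.065 2074 1940 43.81 z(-.05) 0.1644 -0.079 -0.0
-0.055 2305 2214 43.56 z(-.05) 0.1642 -0.1 -0.0
-0.045 2283 2233 44.01 z(-.05) 0.1644 -0.1 -0.0
-0.035 1843 1729 43.76 z(-.05) 0.1641 -0.079 -0.0
-0.025 1764 1661 43.74 z(-.05) 0.164 -0.079 -0.0
-0.015 1712 1598 43.75 z(-.05) 0.1639 -0.079 -0.0
-0.005 1827 1530 43.75 z(-.05) 0.1637 -0.1 -0.0
0.005 1573 1478 43.75 z(-.05) 0.1636 -0.08 -0.0
0.015 1506 1414 43.73 z(-.05) 0.1635 -0.08 -0.0
0.025 1262 1210 43.57 z(-.05) 0.1633 -0.08 -0.0
0.035 693 693 42.1 z(-.05) 0.1619 -0.059 -0.0
0.045 479 479 41.15 z(-.05) 0.1608 -0.044 -0.0
0.055 313 313 39.63 z(-.05) 0.1589 -0.032 -0.0
0.065 184 184 36.74 z(-.05) 0.1556 -0.022 -0.0
0.075 43 43 42.99 z(-.05) 0.1642 -0.035 -0.0
0.085 40 40 43.97 z(-.05) 0.165 -0.036 -0.029
bar top z 0.22835070498453028 a range [-0.12080472 -0.11276227 -0.09080847]
```

Request:
{"fn": "carry_out", "kwargs": {"steps": [[[0,0.001,-0.006],[0,0,0]],[[0,0.002,-0.012],[0,0,0]],[[0,0.003,-0.018],[0,0,0]],[[0,0.003,-0.024],[0,0,0]],[[0,0.003,-0.028],[0,0,0]],[[0,0.003,-0.028],[0,0,0]],[[0,0.003,-0.028],[0,0,0]],[[0,0.003,-0.028],[0,0,0]]]}}

```text
time: 16.05
eef_pos: [0.4172, -0.3214, 0.2115]
tool_rot: [-0.0, 0.727, -0.686, -0.0]
contact_force: [-3.6, 0.8, -0.3]
grip_width: 0.0108
finger_force: 39.0
```

```bash
cat > meas.py <<'E'
from h import *
e=np.array([.998,.056]); f=np.array([-.056,.998]); h=np.array([.530,-.318])
Ws=[]
for i in range(3):
    s=telemetry.sense(); p,d=imaging.grab_frame("wrist"); W=world("wrist",d,s); W[d==0]=9; Ws.append(W)
print(s["time"],s["eef_pos"],s["contact_force"],s["finger_force"],abs(s["dq"]).max())
W=np.median(Ws,0)
a=(W[...,:2]-h)@e; t=(W[...,:2]-h)@f; z=W[...,2]
def fit(m):
    A=np.c_[a,][...,0] if 0 else a
    for _ in range(6):
        M=np.c_[a[m],t[m],np.ones(m.sum())]; k=np.linalg.lstsq(M,z[m],rcond=None)[0]
        m=m&(abs(k[0]*a+k[1]*t+k[2]-z)<.003)
    return np.degrees(np.arctan(-k[0])).round(2),k.round(4),m.sum()
print("lid",fit((abs(t)<.08)&(t<.03)&(a<-.015)&(a>-.075)&(z>.115)&(abs(z-.112+a)<.03)))
m=(t<-.092)&(t>-.125)&(a<.05)&(a>-.12)&(z>.07)&(z<.24)
# strip: largest 3D points beyond lid end
pts=np.c_[a[m],t[m],z[m]]
for t0 in np.arange(-.125,-.09,.004):
    q=pts[(pts[:,1]>t0)&(pts[:,1]<t0+.004)]
    if len(q)>15:
        k=np.polyfit(q[:,0],q[:,2],1); print("strip",round(t0,3),len(q),np.degrees(np.arctan(-k[0])).round(1),q.min(0).round(3),q.max(0).round(3))
m=(z>.2)&(z<.26)&(a<-.09)&(a>-.15)&(t>-.06)&(t<-.025)
zt=np.percentile(z[m],97); print("bar z",zt-.006, "angle",np.degrees(np.arcsin((zt-.006-.103)/.168))-1.36)
E
python3 meas.py
```

```text
16.15 [ 0.41722507 -0.32138468  0.21147294] [-3.30550157  1.36281988  0.48936732] 39.031394720077515 0.0005865543271802436
lid (np.float64(46.43), array([-1.0513, -0.0243,  0.1148]), np.int64(14282))
strip -0.093 29 38.6 [-0.056 -0.093  0.138] [-0.019 -0.092  0.171]
bar z 0.22615123745617824 angle 45.78211655787163
```

```bash
cat >> meas.py <<'E'
np.save("w6.npy",W); cv2.imwrite("pics/w6.png",cv2.resize(p[20:120,100:280],None,fx=4.4,fy=4.4,interpolation=2)[...,::-1])
for v in range(36,66,3): print(v,[(u,*(int(round(1000*x)) for x in (a[v,u],t[v,u],z[v,u]))) for u in range(124,206,10)])
E
python3 meas.py
```

```text
16.3 [ 0.4172037  -0.3214133   0.21148564] [-3.3257141   1.25181983 -0.61951762] 39.06579315662384 0.0016942680448629422
lid (np.float64(46.43), array([-1.0511, -0.0243,  0.1148]), np.int64(14296))
strip -0.093 28 40.6 [-0.056 -0.093  0.126] [-0.007 -0.092  0.171]
bar z 0.2261568433683122 angle 45.784927460798805
36 [(124, 72, -122, 0), (134, 62, -122, 1), (144, 53, -122, 1), (154, 43, -122, 1), (164, 34, -122, 1), (174, 25, -122, 1), (184, 16, -122, 1), (194, 5, -122, 4), (204, -5, -121, 6)]
39 [(124, 72, -120, 0), (134, 62, -120, 1), (144, 53, -120, 1), (154, 44, -120, 1), (164, 35, -120, 0), (174, 25, -120, 0), (184, 16, -120, 1), (194, 7, -120, 1), (204, -3, -120, 1)]
42 [(124, 72, -117, 1), (134, 63, -117, 1), (144, 54, -117, 1), (154, 44, -117, 0), (164, 35, -117, 1), (174, 26, -117, 1), (184, 16, -117, 1), (194, -50, -92, 170), (204, -54, -92, 169)]
45 [(124, 73, -114, 1), (134, 63, -114, 1), (144, 54, -114, 1), (154, 45, -114, 0), (164, 35, -114, 1), (174, 26, -115, 0), (184, -42, -91, 162), (194, -50, -90, 170), (204, -54, -90, 169)]
48 [(124, 73, -112, 0), (134, 64, -112, 1
[... 423 characters left out ...]
, 133), (164, -23, -89, 143), (174, -29, -89, 144), (184, 17, -107, 1), (194, -49, -86, 168), (204, -56, -85, 177)]
57 [(124, 74, -104, 1), (134, 65, -104, 0), (144, -2, -90, 121), (154, -12, -89, 130), (164, -20, -89, 135), (174, -25, -89, 134), (184, -41, -86, 161), (194, -49, -85, 170), (204, -56, -84, 176)]
60 [(124, 75, -101, 0), (134, 65, -101, 0), (144, 1, -89, 116), (154, -5, -89, 116), (164, -23, -86, 142), (174, -32, -85, 153), (184, -41, -84, 161), (194, -49, -84, 169), (204, -56, -83, 176)]
63 [(124, 75, -99, 0), (134, 65, -98, 1), (144, 56, -99, 0), (154, -12, -86, 132), (164, -23, -85, 142), (174, -32, -84, 152), (184, -41, -83, 161), (194, -48, -82, 168), (204, -56, -81, 176)]
```

View pics/w6.png

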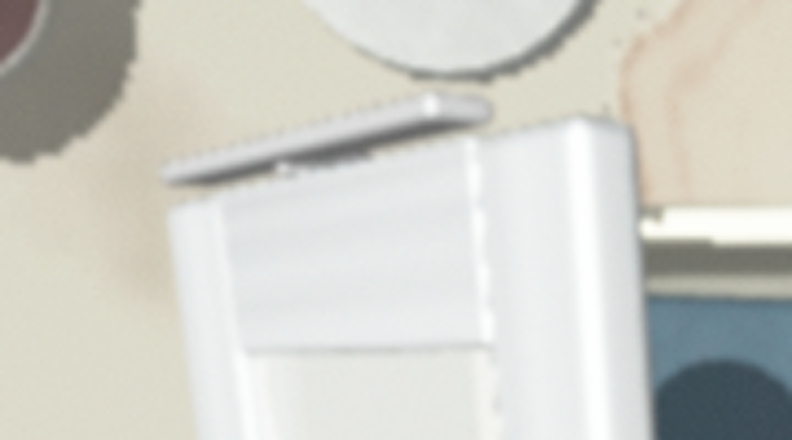

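```bash
cat > m2.py <<'E'
import numpy as np
W=np.load("w6.npy")
e=np.array([.998,.056]); f=np.array([-.056,.998]); h=np.array([.530,-.318])
a=(W[...,:2]-h)@e; t=(W[...,:2]-h)@f; z=W[...,2]
E_=[]
for u in range(143,194):   # topmost strip pixel in each column
    v=np.where((t[:70,u]<-.088)&(z[:70,u]>.105)&(z[:70,u]<.18))[0]
    if len(v): E_.append([a[v[1],u],z[v[1],u]] if len(v)>1 else [a[v[0],u],z[v[0],u]])
E_=np.array(E_); k=np.polyfit(*E_.T,1)
for _ in range(3):
    r=abs(np.polyval(k,E_[:,0])-E_[:,1]); E_=E_[r<.0025]; k=np.polyfit(*E_.T,1)
print("strip",len(E_),np.degrees(np.arctan(-k[0])),np.polyval(k,-.05))
for lo,hi in [(-.082,-.072),(-.072,-.062),(-.05,-.03),(-.03,0),(0,.03)]:
  for al,ah in [(-.10,-.015),(-.075,-.02)]:
    m=(t>lo)&(t<hi)&(a>al)&(a<ah)&(abs(z-.113+a)<.012)
    for _ in range(5):
        k=np.polyfit(a[m],z[m],1); m&=abs(np.polyval(k,a)-z)<.0025
    print(lo,al,m.sum(),np.degrees(np.arctan(-k[0])).round(2),np.polyval(k,-.05).round(4),a[m].min().round(3))
E
python3 m2.py
```

```text
strip 51 44.94018422603916 0.1698890914369708
-0.082 -0.1 1645 44.89 0.17 -0.074
-0.082 -0.075 1571 44.86 0.1701 -0.074
-0.072 -0.1 1379 45.03 0.1697 -0.075
-0.072 -0.075 1442 45.44 0.1695 -0.075
-0.05 -0.1 3536 46.28 0.1678 -0.1
-0.05 -0.075 2562 46.95 0.1679 -0.075
-0.03 -0.1 3476 46.49 0.1675 -0.099
-0.03 -0.075 3462 46.9 0.1676 -0.075
0 -0.1 3018 46.43 0.1671 -0.076
0 -0.075 3067 46.93 0.1672 -0.075
```

```bash
python3 -c "
from station import order; print(order.job_done())"
```

```text
the job is handed in; nothing more can be done
None
```

I squeezed the air gun trigger fully home with the lid shut (fingers stopped at 33 mm) and it sprang back to rest. The hold was set by a one-second closing call and not timed directly. The lid is now gripped and still at about 45° (its end frame reads 44.9° beside the strip at 44.9°, although the bar and window fits read about 1° higher), and the job is handed in.

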